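# Change the stone in the honing clamp

## Task

The honing clamp holds the shorter, narrower worn stone: turn its cam knob to draw the sprung jaw fully open, take the worn stone out and lay it flat in the shallow tray. Then lay the longer, wider stone flat on the clamp's seat along the fence with its end pushed up against the end stop, turn the knob back to its stop so that the follower drops into the cam's notch and the jaw grips the stone, and let go. Leave the other things where they are.

Things in the scene. Friction and masses are not known exactly. Their poses are not given: they have to be found in the camera images.
- clamp: Honing clamp fixed to the bench, turned up to 0.35 rad. Own frame, mm, origin on the bench: grey base x -14..64, y -78..92, 18 high, plus a tongue x -54..-12, y -59..-41; the stone lies along x on base and tongue (seat z 18). Sprung jaw x 2..47, top z 34, opposite the fence. Spring housing y 74..91, top z 40. Stones stick out past fence and jaw at x below 0: grip them there across the width.
- seat (a point): Where the origin (centre of underside) of the new, longer stone lies when home, against fence and end stop on the seat: clamp x 0, y -47.5, z 18 mm. Axes of the clamp: x along the stone toward the end stop, y from fence to jaw.
- end_stop (a point): Centre of the end stop's face, at clamp x 50, y -45, z 26 mm; axes of the clamp. The steel end stop spans y -61..-30; the fence beside it runs along x from 0 to 62 with its face toward the stone at clamp y -60. Both have their top at z 34.
- worn_seat (a point): Where the origin of the worn stone lies at the start, clamped; axes of the clamp. At clamp x 7.5, y -50, z 18 mm. Its free end reaches to clamp x -35 mm.
- knob_grip (a point): Grip point on the cam knob's vertical axis, 64 mm above the bench, at clamp x 24, y 20. The knob is a black bar 58 mm long, 14 wide, from 46 to 78 mm above the bench, over a steel plate cam of 32 mm radius. The bar lies along this point's x axis, which turns with it; at knob value 0 it is parallel to the clamp's x. All else there stays below 44 mm.
- cam (a joint): Knob angle, rad, 0..1.5, growing anticlockwise from above. 0: stop, follower facing the notch bottom (locked). From 0 to 0.85 the notch flank pushes the jaw open; above 0.85 the cam is round and the jaw stays fully open, also when let go. Turning takes up to 0.35 N m; coming back below 0.85 the spring drives the knob part of the way.
- jaw (a joint): Sprung jaw, m, growing as it opens; gap to the fence = 18.5 mm + this. About 0.0015 on the worn stone, 0.0145 fully open (gap 33 mm), 0.0065 gripping the new stone. Its spring presses with 8 to 10 N. The jaw carries the brass follower pin that rides on the cam.
- worn_stone: Shorter, narrower dressing stone 20 x 85 x 12 mm, about 0.07 kg, clamped at the start. Origin at the centre of its underside, long axis its own y, flat side down; either end alike.
- new_stone: Longer, wider dressing stone 25 x 100 x 13 mm, about 0.07 kg, lying flat on the bench to the left or right of the clamp. Origin at the centre of its underside, long axis its own y; either end alike.
- tray: Shallow steel tray, fixed, 150 (x) x 100 (y) mm, walls 3 mm thick and 12 mm high, floor 3 mm above the bench; on the other side of the clamp from the new stone. Origin at the centre of its underside.
- v_block: Bystander: steel V block 55 x 36 x 32 mm behind the work; origin at the centre of its underside.
- dish_wheel: Bystander: white dish grinding wheel, 102 mm across, 24 mm high, lying flat behind the work; origin at the centre of its underside.
- brush: Bystander: dust brush 168 mm long (its own y), 10 mm high, behind the work on the right; origin at the centre of its underside.
- pen_loupe: Bystander: pen-shaped loupe 130 mm long (its own y), 21 mm thick, lying in front of the clamp; origin at the centre of its underside.
Mind the look-alikes: they are no part of the job. Leave any pink or yellow look-alike of the worn_stone alone.

How it is judged:
By the outcome, as a careful person would: the job done as asked, in the order asked, and still so for the second after the job is handed in, with the robot touching nothing.
It also fails if it takes over 72 s, if anything falls off the work surface, if the arm or the gripper's body presses on something with over 40 N, if the wrist force passes 120 N, or if a joint passes its speed limit or range.

## Robot

A 6-joint arm with a two-finger parallel gripper is mounted at the origin on a cart in front of the work surface, level with it; the furniture and walls round the work are solid. World frame = base frame: x ahead of the robot, y to its left, z up, the work surface at z = 0. Lengths are in m, angles in rad, forces in N, time in s.
With the tool pointing down it reaches from about 0.425 to 1.125 m from the base axis. Payload 14.9 kg.
Tool frame: the origin (TCP) lies midway between the tips of the shut fingers; the grasp point (between the pads) lies 19 mm behind it; z points along the fingers, y is the line along which they close (so a half turn about z gives the same grasp; the last joint's range is limited). The gripper opens to 91 mm and grips with 3 to 60 N. Pads are 32 mm wide; open, the fingers measure 118 mm over their backs; the gripper's body (76 mm by 178 mm) begins 60 mm behind the grasp point.
Start: joints at [1.308, 0.379, 1.734, -0, 1.028, -0.033], TCP at [0.159, 0.682, 0.181] pointing down, gripper open.
Joint ranges: [-2.77, 2.77], [-0.74, 2.19], [0, 2.66], [-1.06, 4.2], [0.31, 2.87], [-3.08, 3.08]. Speed limits (rad/s): [1.89, 1.89, 2.39, 3.14, 3.14, 3.14].

## Interface

Orientations are given as a 3x3 rotation matrix whose columns are the frame's x, y, z axes.
In Python, from cell import bot gives the robot as it stands.
- The arm moves only by the shell command python3 -m pendant 'ROWS' [FORCE]. ROWS is JSON, a list of rows, each a list of 3 entries, a list of its own where there are three numbers: the finger opening in mm, from 0 to 91.2, then the shift along the world's x, y, z in units of 30 mm (1.0 is 30 mm), then the turn, a rotation vector about the world's x, y, z in units of 5 degrees (1.0 is 5 degrees). A call has 1 to 10 rows; each row is the pose to reach, as a shift and turn from the pose commanded when the call began; what a row does not reach only later rows make up. A row lasts 1/8 s, in which the tool goes at most 62.5 mm and 10.7 degrees, less where a joint would pass 70% of its speed; a pose out of reach is approached as far as the arm can. A call with a gripper value outside its range is refused whole. The fingers move at their own pace and stop on an object; FORCE is the grip in N (left out, the last holds). Time passes only in rows, so rows that repeat a pose let the fingers close. It gives the time, the measured TCP pose, the force, the opening and the grip force at its end, in the units of the state.
- bot.get_state(): the state, without advancing time (a new reading comes with each control period).
- bot.capture(name): name is "side" or "top" or "wrist"; returns a dict with "image" (420x560x3 uint8, red, green, blue), "camera_matrix" (3x3 intrinsics, pixels), "distortion" ([k1, k2, p1, p2, k3] as OpenCV has them; the pictures are not rectified), "position" and "rotation" of the camera in the world. Camera axes: x right, y down, z forward; pixel columns grow to the right and rows downward; lengths in m; the calibration is good to about 2 mm. A picture is of the moment at which its call begins. There is no depth.
- bot.sign_off(): hands the job in; it is judged then, once.
The state is a dict: "time": time; "joint_positions": joint angles; "joint_vel": joint speeds; "effort": joint torques, N m; "tcp_pos": TCP position; "orientation": TCP orientation; "ft_force": force on the tool from outside, world axes, zero at the start; "wrist_torque": the same for the moment, N m; "gripper_width": opening from 0.0 (shut) to 1.0 (fully open); "gripper_force": force on a finger pad.
Only numpy, scipy, OpenCV 4.12 (cv2) and the standard library are available. Lean on these libraries where they do the work, as an engineer would, in place of code of your own. Each camera call takes 0.05 s, during which the arm holds its last target. There are 200 camera calls.

## Working session

There is one attempt and no reset: what is moved stays moved. The work goes in short steps, Python scripts to look and compute and a shell command to move; the robot and the scene stay as the last step left them, time stands still between calls to the robot, and variables do not carry over. Pictures are saved under pics/ and viewed, at most 10 in all, crops included, and the job is handed in when it is done.

```bash
mkdir -p pics; cat > h.py <<'E'
import numpy as np, cv2, json
from cell import bot
def snap(name,fn,crop=None,scale=1):
    c=bot.capture(name); im=c["image"][:,:,::-1]
    np.savez('pics/'+fn+'.npz',**{k:np.array(c[k]) for k in("camera_matrix","distortion","position","rotation")})
    if crop: im=im[crop[1]:crop[3],crop[0]:crop[2]]
    cv2.imwrite('pics/'+fn+'.png',cv2.resize(im,None,fx=scale,fy=scale,interpolation=cv2.INTER_CUBIC))
def ray(fn,uv,z):
    c=np.load('pics/'+fn+'.npz')
    p=cv2.undistortPoints(np.array(uv,float).reshape(-1,1,2),c["camera_matrix"],c["distortion"])[:,0]
    d=np.c_[p,np.ones(len(p))]@c["rotation"].T; o=c["position"]
    return o+d*((np.array(z)-o[2])/d[:,2])[:,None]
def proj(fn,P):
    c=np.load('pics/'+fn+'.npz'); R=c["rotation"].T
    return cv2.projectPoints(np.array(P,float).reshape(-1,3),cv2.Rodrigues(R)[0],-R@c["position"],c["camera_matrix"],c["distortion"])[0][:,0]
E
python3 - <<'E'
from h import *
snap("top","top0",scale=1.4)
s=bot.get_state();print(s["tcp_pos"],s["orientation"],s["time"])
E
```

```text
[0.15934421 0.68118372 0.17998403] [[-9.73721653e-01  2.27741242e-01 -2.64621374e-04]
 [ 2.27741395e-01  9.73721081e-01 -1.05543260e-03]
 [ 1.73018798e-05 -1.08796282e-03 -9.99999408e-01]] 0.05
```

View pics/top0.png

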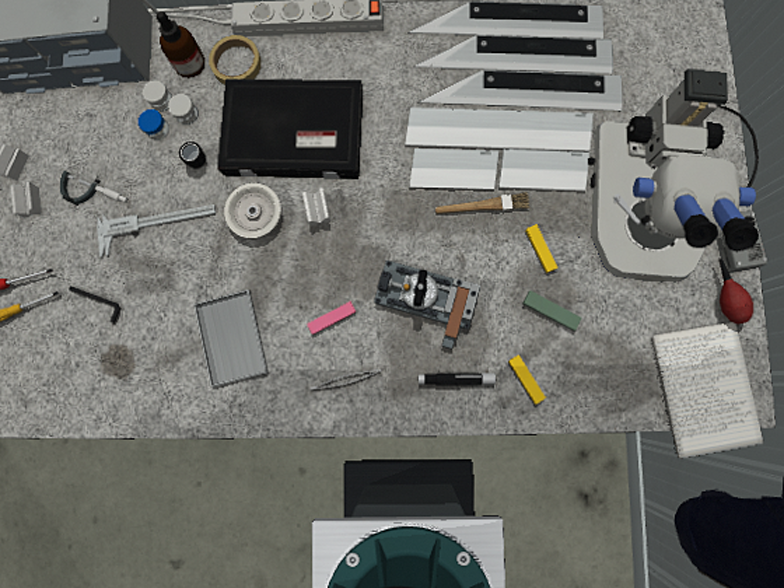

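The worn stone is the brown one in the clamp at (456,313), the new stone looks like the green one at (551,310), and the tray is at (232,338). Pink (331,318) and yellow (541,248), (527,380) are look-alikes. I'll confirm in an enlarged crop.

```bash
python3 - <<'E'
from h import *
snap("top","top1",crop=(260,175,420,295),scale=5)
E
```

```text
(no output)
```

View pics/top1.png

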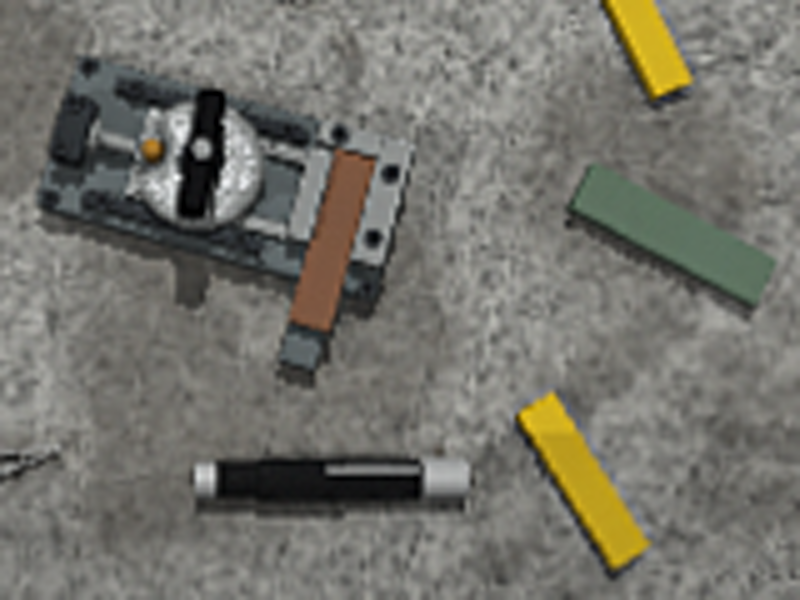

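The brown stone is in the clamp: top corners (338,149), (377,153), (329,332), (290,325). The green one is longer and wider: (594,164), (776,262), (757,304), (573,203), so it is the new stone. The knob centre is at (202,148).

```bash
python3 - <<'E'
from h import *
c=lambda L:[(u/5+259.6+0,v/5+174.6) for u,v in L]
def rect(n,P):
    P=P[:,:2]; e=[np.linalg.norm(P[i]-P[(i+1)%4]) for i in range(4)]
    d=(P[1]-P[2]) if e[1]>e[0] else (P[0]-P[1]); d2=(P[0]-P[3]) if e[1]>e[0] else (P[3]-P[2]); d=d+d2
    print(n,P.mean(0).round(4),np.round(e,4),"long axis deg",np.degrees(np.arctan2(d[1],d[0])).round(1))
rect("worn",ray("top1",c([(338,149),(377,153),(329,332),(290,325)]),[.030]*4))
rect("new",ray("top1",c([(594,164),(776,262),(757,304),(573,203)]),[.013]*4))
rect("tray",ray("top0",[(u/1.4,v/1.4) for u,v in [(197,304),(249,291),(268,373),(215,387)]],[.012]*4))
print("knob",ray("top1",c([(202,148),(211,90),(193,218)]),[.08,.078,.078]))
# clamp angle from base top corners z=18 : (-x,+y) ,(+x,+y)
print(ray("top1",c([(40,197),(80,57),(414,143),(378,297)]),[.018]*4))
print(bot.get_state()["joint_positions"])
E
```

```text
worn [ 0.4941 -0.0903] [0.0186 0.0884 0.0185 0.0871] long axis deg -16.8
new [ 0.4959 -0.2554] [0.0981 0.0225 0.0993 0.0218] long axis deg 59.6
tray [0.4571 0.2974] [0.0947 0.1474 0.0946 0.149 ] long axis deg 14.1
knob [[ 0.53045824 -0.02816466  0.08      ]
 [ 0.55750748 -0.03293748  0.078     ]
 [ 0.49886359 -0.02339643  0.078     ]]
[[ 0.51892551  0.04891535  0.018     ]
 [ 0.58729778  0.02866493  0.018     ]
 [ 0.54146928 -0.13141111  0.018     ]
 [ 0.46751951 -0.11142911  0.018     ]]
[ 1.30767446e+00  3.79406385e-01  1.73474041e+00 -2.52757925e-05
  1.02851425e+00 -3.33120754e-02]
```

```bash
python3 -m pendant '[[60,[11,-10,1],[0,0,0]],[60,[11,-10,1],[0,0,0]],[60,[11,-10,1],[0,0,0]],[60,[11,-10,1],[0,0,0]],[60,[11,-10,1],[0,0,0]],[60,[11,-10,1],[0,0,0]],[60,[11,-10,1],[0,0,0]],[60,[12.4,-18,0.5],[0,0,0]],[60,[12.4,-18,0.5],[0,0,0]],[60,[12.4,-18,0.5],[0,0,0]]]'
python3 -m pendant '[[60,[0,-2,0],[0,0,0]],[60,[0,-4,0],[0,0,0]],[60,[0,-6,0],[0,0,0]],[60,[0,-6,0],[0,0,0]],[60,[0,-6,0],[0,0,0]]]'
python3 -c "
from h import *
snap('wrist','w0',scale=1.4); s=bot.get_state(); print(s['tcp_pos'],s['orientation'],s['joint_positions'])"
```

```text
time: 1.35
tcp_pos: [0.5189, 0.2024, 0.199]
orientation: [[-0.974, 0.228, -0.0], [0.228, 0.974, -0.0], [0.0, -0.0, -1.0]]
ft_force: [0.3, -0.2, -0.2]
gripper_width: 0.66
gripper_force: 0.0
time: 1.98
tcp_pos: [0.5189, 0.0245, 0.1992]
orientation: [[-0.974, 0.228, -0.0], [0.228, 0.974, 0.0], [0.0, 0.0, -1.0]]
ft_force: [0.1, 0.1, -0.1]
gripper_width: 0.656
gripper_force: 0.0
[0.51890553 0.0250535  0.19919582] [[-9.73797782e-01  2.27415565e-01 -2.03365898e-04]
 [ 2.27415547e-01  9.73797801e-01  1.07185939e-04]
 [ 2.22413015e-04  5.81288630e-05 -9.99999974e-01]] [ 3.31617587e-03  6.75986840e-02  2.08486309e+00  1.29071281e-04
  9.89333892e-01 -1.33812818e+00]
```

View pics/w0.png

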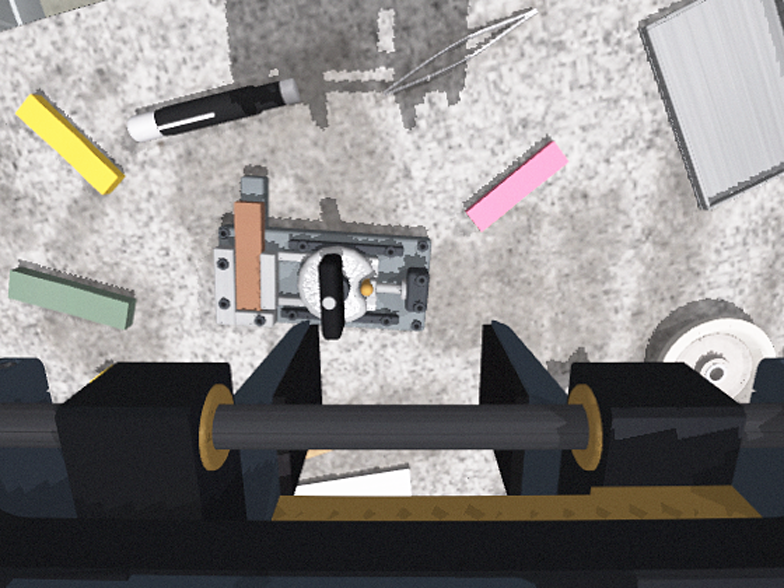

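The knob hub is at (329,303) with the bar running (331,254)–(332,338). The worn stone's top spans (235,204), (262,202), (261,310), (237,311), and the follower pin is at (367,289).

```bash
python3 - <<'E'
from h import *
g=lambda L:[(u/1.4,v/1.4) for u,v in L]
print(ray("w0",g([(329,303)]),[.08]),ray("w0",g([(331,254),(332,338)]),[.078]*2))
P=ray("w0",g([(235,204),(262,202),(261,310),(237,311)]),[.03]*4)
print(P,P.mean(0)); d=P[3]+P[2]-P[0]-P[1]; print(np.degrees(np.arctan2(d[1],d[0])))
# model check: clamp theta, origin from worn+knob
th=np.radians(-16.8);R=np.array([[np.cos(th),-np.sin(th)],[np.sin(th),np.cos(th)]])
for name,p,z in(("top",(24,20),.08),):
    O=np.array([.5305,-.0282])-R@np.array([.024,.020]); print("O",O)
Q=[(-14,-78),(64,-78),(64,92),(-14,92)]
q=np.array([np.r_[O+R@(np.array(a)/1000),.018] for a in Q])
print((proj("w0",q)*1.4).round(), (proj("w0",[np.r_[O+R@np.array([.024,.02]),.08]])*1.4).round())
E
```

```text
[[ 0.53094403 -0.02807258  0.08      ]] [[ 0.49857048 -0.01806514  0.078     ]
 [ 0.5568667  -0.03331679  0.078     ]]
[[ 0.45316603 -0.08731217  0.03      ]
 [ 0.4564298  -0.06702777  0.03      ]
 [ 0.53770556 -0.09342547  0.03      ]
 [ 0.5341527  -0.11242219  0.03      ]] [ 0.49536352 -0.0900469   0.03      ]
-17.611241056338837
O [ 0.5017437  -0.04040963]
[[216. 225.]
 [220. 319.]
 [425. 332.]
 [432. 239.]] [[329. 302.]]
```

```bash
python3 -m pendant '[[50,[0.4,-1.75,-1],[0,0,-0.7]],[50,[0.4,-1.75,-3],[0,0,-0.7]],[50,[0.4,-1.75,-4.8],[0,0,-0.7]],[50,[0.4,-1.75,-4.8],[0,0,-0.7]],[50,[0.4,-1.75,-4.8],[0,0,-0.7]]]' 30
python3 -c "
from h import *
s=bot.get_state(); print(s['tcp_pos'],s['orientation'][:,1] if hasattr(s['orientation'],'shape') else s['orientation'])"
```

```text
time: 2.65
tcp_pos: [0.5321, -0.0274, 0.057]
orientation: [[-0.958, 0.286, 0.001], [0.286, 0.958, -0.0], [-0.001, 0.0, -1.0]]
ft_force: [0.2, 0.3, -0.3]
gripper_width: 0.545
gripper_force: 0.0
[ 0.53211828 -0.02736798  0.05695519] [2.85572316e-01 9.58357117e-01 2.97813089e-04]
```

```bash
python3 -m pendant '[[8,[-0.03,-0.02,-0.1],[0,0,0]],[8,[-0.03,-0.02,-0.1],[0,0,0]],[8,[-0.03,-0.02,-0.1],[0,0,0]],[8,[-0.03,-0.02,-0.1],[0,0,0]],[8,[-0.03,-0.02,-0.1],[0,0,0]]]' 30
```

```text
time: 3.28
tcp_pos: [0.5301, -0.0287, 0.0524]
orientation: [[-0.958, 0.287, 0.0], [0.287, 0.958, -0.0], [-0.0, 0.0, -1.0]]
ft_force: [-0.6, -0.9, 0.0]
gripper_width: 0.087
gripper_force: 0.0
```

```bash
python3 -c "
from h import *
snap('side','s0',scale=1.4); s=bot.get_state(); print(s['gripper_width'],s['gripper_force'])"
```

```text
0.08904662424860772 0.0
```

View pics/s0.png

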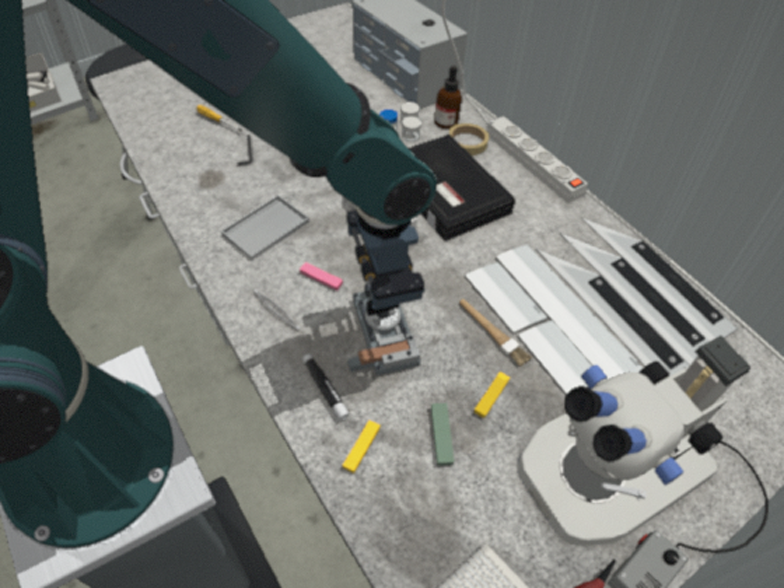

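The side view shows the gripper over the clamp, but not whether the bar (hidden around (385,315)) is between the fingers. I'll close further to find out.

```bash
python3 -m pendant '[[0,[0,0,0],[0,0,0]],[0,[0,0,0],[0,0,0]],[0,[0,0,0],[0,0,0]]]' 30
python3 -c "
from h import *
snap('wrist','w1',crop=(100,180,460,420),scale=2.2)"
```

```text
time: 3.7
tcp_pos: [0.53, -0.0287, 0.0522]
orientation: [[-0.958, 0.287, -0.0], [0.287, 0.958, 0.0], [0.0, -0.0, -1.0]]
ft_force: [-0.6, 0.6, 0.5]
gripper_width: 0.004
gripper_force: 0.0
```

View pics/w1.png

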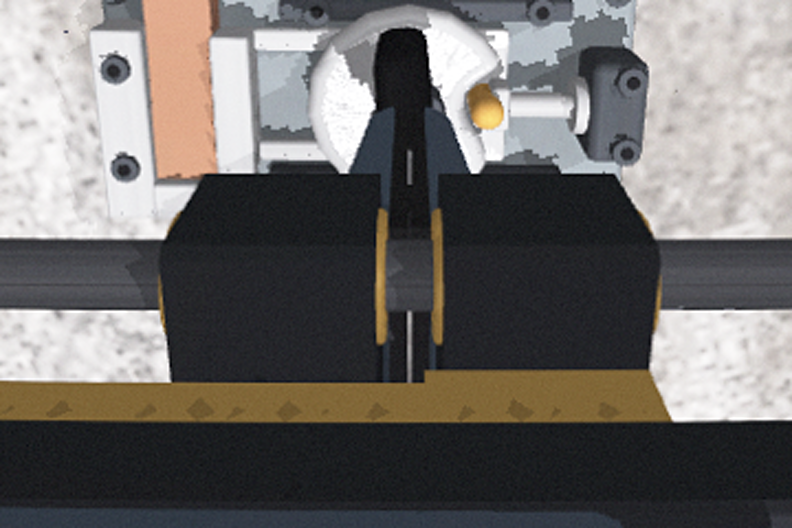

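```bash
python3 - <<'E'
from h import *
f=lambda P:((proj("w1",P)-[100,180])*2.2).round()
s=bot.get_state();R=np.array(s["orientation"]);t=np.array(s["tcp_pos"])
k=np.array([.5308,-.0281]);b=np.array([np.cos(np.radians(-16)),np.sin(np.radians(-16))])
print("tcp",f([t]),"grasp",f([t-.019*R[:,2]]),"pad edges",f([t+.016*R[:,0],t-.016*R[:,0]]))
print("bar ends top/bottom, hub",f([np.r_[k-.029*b,.078],np.r_[k-.029*b,.046],np.r_[k+.029*b,.078],np.r_[k,.08]]))
print("cam pos",np.load("pics/w1.npz")["position"],t)
E
```

```text
tcp [[407. 126.]] grasp [[407. 152.]] pad edges [[407.  71.]
 [407. 179.]]
bar ends top/bottom, hub [[409.  52.]
 [409.  22.]
 [411. 268.]
 [410. 168.]]
cam pos [ 0.45667291 -0.00619583  0.25551281] [ 0.53007296 -0.02873409  0.05225109]
```

```bash
python3 - <<'E'
from h import *
snap("side","s1",crop=(230,170,330,270),scale=6)
f=lambda P:((proj("s1",P)-[230,170])*6).round()
s=bot.get_state();t=np.array(s["tcp_pos"])
k=np.array([.5308,-.0281]);b=np.array([np.cos(np.radians(-16)),np.sin(np.radians(-16))])
print("tcp",f([t]),"bar -x top/bot, +x top/bot",f([np.r_[k-.029*b,.078],np.r_[k-.029*b,.046],np.r_[k+.029*b,.078],np.r_[k+.029*b,.046]]),t, s["joint_positions"])
E
```

```text
tcp [[255. 300.]] bar -x top/bot, +x top/bot [[185. 275.]
 [186. 324.]
 [327. 243.]
 [325. 292.]] [ 0.53006966 -0.0287319   0.05228462] [-9.80571828e-02  3.16060167e-01  2.12193732e+00  1.71451432e-08
  7.03590414e-01 -1.37790831e+00]
```

View pics/s1.png

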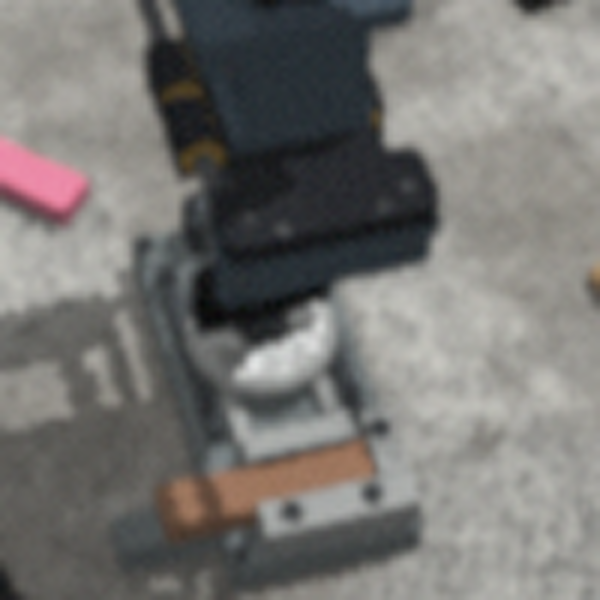

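```bash
python3 - <<'E'
from h import *
R=np.array([[-.9738,.2274,0],[.2274,.9738,0],[0,0,-1.]]);t=np.array([.5189,.0250,.1992])
for back in(0,.019,.04,.06):
  P=[t-back*R[:,2]+a*R[:,0]+w*R[:,1] for a in(.016,-.016) for w in(-.03,.03)]
  print(back,(proj("w0",P)*1.4).round().tolist())
c=np.load("pics/w0.npz");print(c["camera_matrix"],c["rotation"].round(3),c["position"]-t)
E
```

```text
0 [[331.0, 297.0], [470.0, 297.0], [333.0, 365.0], [467.0, 365.0]]
0.019 [[324.0, 311.0], [477.0, 311.0], [327.0, 385.0], [473.0, 385.0]]
0.04 [[315.0, 329.0], [485.0, 330.0], [319.0, 411.0], [481.0, 411.0]]
0.06 [[305.0, 352.0], [496.0, 352.0], [310.0, 441.0], [491.0, 441.0]]
[[351.90509228   0.         285.72438453]
 [  0.         351.90509228 207.33050046]
 [  0.           0.           1.        ]] [[ 0.227  0.937  0.265]
 [ 0.974 -0.218 -0.063]
 [-0.001  0.272 -0.962]] [-0.0745725   0.01750183  0.203246  ]
```

The finger tips in both wrist pictures appear about 35 mm shorter than the stated TCP: the slit lies above the hub, and the tips match 'back ≈ 0.037'. So the fingers probably shut above the bar. I'll open and descend gently, watching the force.

```bash
python3 -m pendant '[[50,[0,0,0],[0,0,0]],[50,[0,0,0],[0,0,0]],[50,[0,0,0],[0,0,0]],[50,[0,0,-0.2],[0,0,0]],[50,[0,0,-0.27],[0,0,0]],[50,[0,0,-0.34],[0,0,0]],[50,[0,0,-0.4],[0,0,0]]]' 30
python3 -m pendant '[[50,[0,0,-0.07],[0,0,0]],[50,[0,0,-0.14],[0,0,0]],[50,[0,0,-0.14],[0,0,0]]]'
```

```text
time: 4.68
tcp_pos: [0.53, -0.0287, 0.0401]
orientation: [[-0.958, 0.287, -0.0], [0.287, 0.958, 0.0], [0.0, -0.0, -1.0]]
ft_force: [-0.7, 0.2, -0.5]
gripper_width: 0.547
gripper_force: 0.0
time: 5.05
tcp_pos: [0.53, -0.0287, 0.0359]
orientation: [[-0.958, 0.287, -0.0], [0.287, 0.958, 0.0], [0.0, -0.0, -1.0]]
ft_force: [-1.5, -0.1, -0.5]
gripper_width: 0.549
gripper_force: 0.0
```

```bash
python3 -m pendant '[[50,[0.03,0.02,-0.25],[0,0,0]],[50,[0.03,0.02,-0.5],[0,0,0]],[8,[0.03,0.02,-0.5],[0,0,0]],[8,[0.03,0.02,-0.5],[0,0,0]],[8,[0.03,0.02,-0.5],[0,0,0]],[8,[0.03,0.02,-0.5],[0,0,0]],[8,[0.03,0.02,-0.5],[0,0,0]]]' 30
```

```text
time: 5.92
tcp_pos: [0.5305, -0.0287, 0.0212]
orientation: [[-0.958, 0.286, -0.001], [0.286, 0.958, -0.001], [0.001, -0.001, -1.0]]
ft_force: [-3.9, -9.3, 4.4]
gripper_width: 0.152
gripper_force: 30.0
```

The bar is gripped at 13.9 mm, so the tips are indeed about 35 mm shorter. Turning the knob now.

```bash
python3 -m pendant '[[8,[0,0,0],[0,0,1.5]],[8,[0,0,0],[0,0,3]],[8,[0,0,0],[0,0,4.5]],[8,[0,0,0],[0,0,6]],[8,[0,0,0],[0,0,7.5]],[8,[0,0,0],[0,0,9]],[8,[0,0,0],[0,0,10.5]],[8,[0,0,0],[0,0,12]],[8,[0,0,0],[0,0,13]],[8,[0,0,0],[0,0,13]]]' 40
python3 -c "
from h import *
s=bot.get_state(); print(s['ft_force'],s['wrist_torque'])"
```

```text
time: 7.18
tcp_pos: [0.5305, -0.0292, 0.0212]
orientation: [[-0.663, -0.748, -0.001], [-0.748, 0.663, -0.001], [0.002, -0.0, -1.0]]
ft_force: [-4.8, -13.7, 4.0]
gripper_width: 0.148
gripper_force: 40.0
[ -4.78393534 -13.70207986   3.95355574] [-2.4238375   0.81640377  0.09077038]
```

Before releasing I'll turn to about 1.45 rad, so the bar stands clear of the gripper body when I reach the stone.

```bash
python3 -m pendant '[[8,[0,0,0],[0,0,1.5]],[8,[0,0,0],[0,0,3]],[8,[0,0,0],[0,0,3.4]],[8,[0,0,0],[0,0,3.4]]]'
python3 - <<'E'
from h import *
s=bot.get_state(); print(s['ft_force'],s['wrist_torque'],s['joint_positions'])
f=lambda P:((proj("s1",P)-[230,170])*6).round().tolist()
t=np.array([.5301,-.0287,.0523]);R=np.array([[-.958,.287,0],[.287,.958,0],[0,0,-1]])
for h in(.03,.045,.06,.079): print(h,f([t-h*R[:,2]+a*R[:,0]-.089*R[:,1] for a in(.038,-.038)]))
E
```

```text
time: 7.68
tcp_pos: [0.5305, -0.0292, 0.0212]
orientation: [[-0.416, -0.909, -0.001], [-0.909, 0.416, -0.001], [0.002, 0.0, -1.0]]
ft_force: [-5.0, -12.4, 3.9]
gripper_width: 0.151
gripper_force: 40.0
[ -4.96664783 -12.40479477   3.86459324] [-2.48018613  0.85484176  0.18671569] [-9.79648811e-02  3.73932091e-01  2.12293604e+00 -2.44903219e-03
  6.45373683e-01 -2.80853164e+00]
0.03 [[222.0, 460.0], [419.0, 415.0]]
0.045 [[222.0, 437.0], [422.0, 392.0]]
0.06 [[222.0, 414.0], [425.0, 368.0]]
0.079 [[222.0, 383.0], [428.0, 337.0]]
```

```bash
python3 -m pendant '[[50,[0,0,0],[0,0,0]],[50,[0,0,0],[0,0,0]],[50,[0,0,2],[0,0,0]],[50,[0,0,3],[0,0,-1]],[50,[-2.15,-1.76,3],[0,0,-8]],[50,[-2.15,-1.76,3],[0,0,-16.5]],[50,[-2.15,-1.76,3],[0,0,-16.5]],[50,[-2.15,-1.76,3],[0,0,-16.5]],[50,[-2.15,-1.76,3],[0,0,-16.5]],[50,[-2.15,-1.76,3],[0,0,-16.5]]]'
python3 -m pendant '[[50,[0,0,0],[0,0,0]],[50,[0,0,0],[0,0,0]],[50,[0,0,0],[0,0,0]]]'
python3 -c "
from h import *
snap('wrist','w2',scale=1.4); s=bot.get_state(); print(s['tcp_pos'],s['orientation'])"
```

```text
time: 8.93
tcp_pos: [0.4665, -0.0808, 0.1112]
orientation: [[-0.997, 0.078, 0.0], [0.078, 0.997, 0.0], [-0.0, 0.0, -1.0]]
ft_force: [-0.1, -0.0, 0.4]
gripper_width: 0.548
gripper_force: 0.0
time: 9.3
tcp_pos: [0.4665, -0.0809, 0.1111]
orientation: [[-0.998, 0.069, -0.0], [0.069, 0.998, 0.0], [0.0, 0.0, -1.0]]
ft_force: [0.2, 0.0, -0.4]
gripper_width: 0.552
gripper_force: 0.0
[ 0.46649247 -0.08091207  0.11110939] [[-9.97548004e-01  6.99855512e-02  5.42964424e-05]
 [ 6.99855508e-02  9.97548005e-01 -8.41899068e-06]
 [-5.47525156e-05 -4.59838091e-06 -9.99999998e-01]]
```

View pics/w2.png

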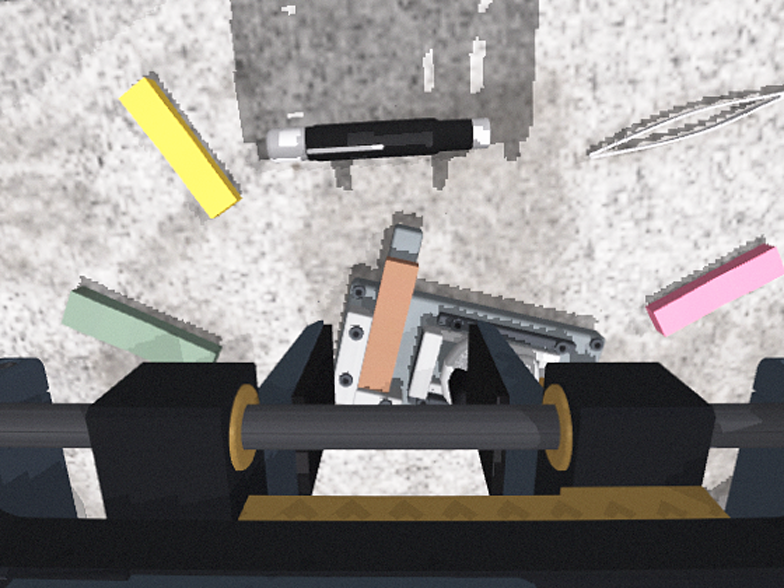

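Jaw open: there is a clear gap between the brown stone (top corners (384,260), (418,263), (391,390), (359,387)) and the white jaw at (425,365).

```bash
python3 - <<'E'
from h import *
P=ray("w2",np.array([(384,260),(418,263),(391,390),(359,387)])/1.4,[.03]*4)
d=P[3]+P[2]-P[0]-P[1]; d/=np.linalg.norm(d); e=(P[0]+P[1])/2
print(e,np.degrees(np.arctan2(d[1],d[0])),"grip pt 13mm from end",e+.013*d, P.mean(0))
E
python3 -m pendant '[[45,[0,-0.03,-0.6],[0,0,-2.1]],[45,[0,-0.03,-1.5],[0,0,-2.6]],[45,[0,-0.03,-2.4],[0,0,-2.6]],[45,[0,-0.03,-2.4],[0,0,-2.6]]]' 20
```

```text
[ 0.45279554 -0.0791566   0.03      ] -15.200850640844424 grip pt 13mm from end [ 0.4653407  -0.08256524  0.03      ] [ 0.49345886 -0.09020523  0.03      ]
time: 9.85
tcp_pos: [0.4651, -0.0815, 0.0378]
orientation: [[-0.956, 0.293, -0.003], [0.293, 0.956, 0.001], [0.003, -0.0, -1.0]]
ft_force: [0.9, -0.3, -0.4]
gripper_width: 0.496
gripper_force: 0.0
```

```bash
python3 -m pendant '[[45,[0,0,-0.8],[0,0,0]],[45,[0,0,-1.4],[0,0,0]],[45,[0,0,-1.5],[0,0,0]],[45,[0,0,-1.6],[0,0,0]],[45,[0,0,-1.6],[0,0,0]]]'
python3 -m pendant '[[45,[0,0,-0.07],[0,0,0]],[45,[0,0,-0.14],[0,0,0]],[45,[0,0,-0.14],[0,0,0]]]'
```

```text
time: 10.48
tcp_pos: [0.467, -0.0819, -0.0082]
orientation: [[-0.956, 0.294, 0.001], [0.294, 0.956, -0.0], [-0.001, 0.0, -1.0]]
ft_force: [-0.3, -0.1, 0.3]
gripper_width: 0.488
gripper_force: 0.0
time: 10.85
tcp_pos: [0.4673, -0.0824, -0.0123]
orientation: [[-0.956, 0.294, 0.001], [0.294, 0.956, -0.001], [-0.001, -0.0, -1.0]]
ft_force: [-4.0, -6.7, 17.0]
gripper_width: 0.492
gripper_force: 7.5
```

Contact with the base (z 18) at reported −0.012, so the true tips are about 30 mm above the reported TCP. I'll raise 3 mm and grip.

```bash
python3 -m pendant '[[45,[0,0,0.13],[0,0,0]],[15,[0,0,0.13],[0,0,0]],[15,[0,0,0.13],[0,0,0]],[15,[0,0,0.13],[0,0,0]],[15,[0,0,0.13],[0,0,0]],[15,[0,0,0.13],[0,0,0]]]' 25
```

```text
time: 11.6
tcp_pos: [0.4664, -0.0818, -0.0093]
orientation: [[-0.956, 0.294, -0.0], [0.294, 0.956, 0.0], [0.0, -0.0, -1.0]]
ft_force: [0.2, -0.3, -0.4]
gripper_width: 0.214
gripper_force: 25.0
```

```bash
python3 -m pendant '[[15,[0,0,0.7],[0,0,0]],[15,[0,0,2],[0,0,0]],[15,[0,0,3.7],[0,0,0]],[15,[0,2,3.7],[0,0,0]],[15,[0,4,3.7],[0,0,1]],[15,[0,6,3.7],[0,0,2]],[15,[-0.5,8,3.7],[0,0,4]],[15,[-1.27,10,3.7],[0,0,5]],[15,[-1.27,12.39,3.7],[0,0,6.2]],[15,[-1.27,12.39,3.7],[0,0,6.2]]]' 25
python3 -m pendant '[[15,[0,0,0],[0,0,0]],[15,[0,0,0],[0,0,0]]]'
python3 -c "
from h import *
snap('top','top2',crop=(120,180,260,285),scale=5); s=bot.get_state(); print(s['tcp_pos'],s['orientation'])"
```

```text
time: 12.85
tcp_pos: [0.4281, 0.293, 0.1019]
orientation: [[-0.97, -0.244, 0.001], [-0.244, 0.97, 0.001], [-0.001, 0.0, -1.0]]
ft_force: [-0.0, -0.2, -0.8]
gripper_width: 0.214
gripper_force: 25.0
time: 13.1
tcp_pos: [0.4283, 0.2886, 0.1016]
orientation: [[-0.971, -0.238, -0.001], [-0.238, 0.971, -0.0], [0.001, -0.0, -1.0]]
ft_force: [1.4, -0.2, 0.1]
gripper_width: 0.216
gripper_force: 25.0
[0.42837162 0.28855981 0.1016393 ] [[-9.71255367e-01 -2.38039545e-01 -4.32755484e-04]
 [-2.38039406e-01  9.71255435e-01 -3.48433091e-04]
 [ 5.03256970e-04 -2.35404651e-04 -9.99999846e-01]]
```

View pics/top2.png

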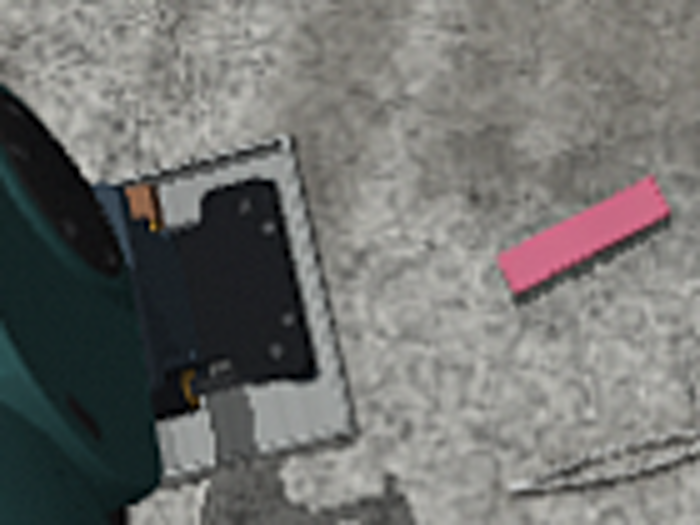

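The brown stone's end shows at (142,200), over the tray and held. Lowering.

```bash
python3 -m pendant '[[15,[0,0,-2],[0,0,0]],[15,[0,0,-3.6],[0,0,0]],[15,[0,0,-3.9],[0,0,0]],[15,[0,0,-4.1],[0,0,0]],[15,[0,0,-4.15],[0,0,0]],[15,[0,0,-4.18],[0,0,0]],[15,[0,0,-4.18],[0,0,0]]]' 25
```

```text
time: 14.02
tcp_pos: [0.4288, 0.2902, -0.0229]
orientation: [[-0.971, -0.24, 0.001], [-0.24, 0.971, 0.001], [-0.001, 0.0, -1.0]]
ft_force: [1.1, -0.5, -0.9]
gripper_width: 0.217
gripper_force: 25.0
```

```bash
python3 -m pendant '[[15,[0,0,-0.05],[0,0,0]],[15,[0,0,-0.05],[0,0,0]],[45,[0,0,-0.05],[0,0,0]],[45,[0,0,-0.05],[0,0,0]],[45,[0,0,-0.05],[0,0,0]],[45,[0,0,1],[0,0,0]],[45,[0,0,3],[0,0,0]],[45,[0,0,5],[0,0,0]],[45,[0,0,5],[0,0,0]]]'
```

```text
time: 15.15
tcp_pos: [0.4308, 0.2914, 0.1308]
orientation: [[-0.971, -0.24, 0.006], [-0.24, 0.971, 0.004], [-0.007, 0.002, -1.0]]
ft_force: [0.5, 0.1, -0.5]
gripper_width: 0.491
gripper_force: 0.0
```

```bash
python3 -m pendant '[[60,[1.7,-2,0],[0,0,-3]],[60,[1.7,-4,0],[0,0,-6]],[60,[1.7,-6,0],[0,0,-8]],[60,[1.7,-8,0],[0,0,-10]],[60,[1.7,-10,0],[0,0,-12]],[60,[1.7,-12,0],[0,0,-14]],[60,[1.7,-14,0],[0,0,-16]],[60,[1.7,-16,0],[0,0,-18]],[60,[1.7,-18,0],[0,0,-20]],[60,[1.7,-19,0],[0,0,-22]]]'
python3 -m pendant '[[60,[0,0,0],[0,0,-2]],[60,[0,0,0],[0,0,-4]],[60,[0,0,0],[0,0,-5]],[60,[0,0,0],[0,0,-5]]]'
python3 -c "
from h import *
snap('wrist','w3',scale=1.4); s=bot.get_state(); print(s['tcp_pos'],s['orientation'],s['joint_positions'])"
```

```text
time: 16.4
tcp_pos: [0.4786, -0.2826, 0.1253]
orientation: [[0.07, 0.998, -0.001], [0.998, -0.07, 0.001], [0.0, -0.001, -1.0]]
ft_force: [0.4, 0.8, -0.4]
gripper_width: 0.656
gripper_force: 0.0
time: 16.9
tcp_pos: [0.4789, -0.2798, 0.1254]
orientation: [[0.477, 0.879, -0.001], [0.879, -0.477, 0.001], [0.0, -0.001, -1.0]]
ft_force: [0.1, -0.1, -0.3]
gripper_width: 0.658
gripper_force: 0.0
[ 0.47888948 -0.27983794  0.12553096] [[ 4.76198874e-01  8.79336896e-01 -1.12033005e-03]
 [ 8.79337605e-01 -4.76198345e-01  7.16363141e-04]
 [ 9.64252252e-05 -1.32627966e-03 -9.99999116e-01]] [-5.70849797e-01  2.29632773e-01  2.05537249e+00 -3.42270697e-06
  8.57917169e-01 -7.45207066e-02]
```

View pics/w3.png

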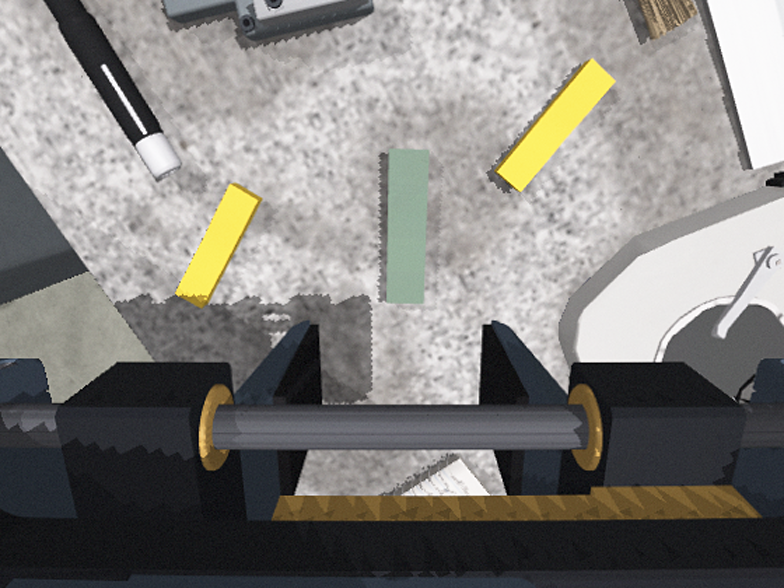

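The green stone's top corners are (388,150), (428,150), (425,302), (387,302), nearly aligned between the fingers.

```bash
python3 - <<'E'
from h import *
P=ray("w3",np.array([(389,150),(428,150),(424.5,302),(387,302)])/1.4,[.013]*4)
m=P.mean(0); d=P[0]+P[1]-P[2]-P[3]; d/=np.linalg.norm(d)
print(m,np.degrees(np.arctan2(d[1],d[0])),np.linalg.norm(P[0]-P[3]),np.linalg.norm(P[0]-P[1]))
g=m-.030*d; print("grip",g,"shift units",(g[:2]-bot.get_state()["tcp_pos"][:2])/.03)
E
```

```text
[ 0.49669375 -0.25682631  0.013     ] 60.740819424140966 0.09826901435906037 0.024077379384045625
grip [ 0.48203092 -0.28299884  0.013     ] shift units [ 0.10471463 -0.10536356]
```

```bash
python3 -m pendant '[[60,[0.1,-0.1,-2],[0,0,-0.2]],[60,[0.1,-0.1,-4],[0,0,-0.2]],[60,[0.1,-0.1,-4.8],[0,0,-0.2]],[60,[0.1,-0.1,-5],[0,0,-0.2]],[60,[0.1,-0.1,-5],[0,0,-0.2]],[20,[0.1,-0.1,-5],[0,0,-0.2]],[20,[0.1,-0.1,-5],[0,0,-0.2]],[20,[0.1,-0.1,-5],[0,0,-0.2]],[20,[0.1,-0.1,-5],[0,0,-0.2]],[20,[0.1,-0.1,-5],[0,0,-0.2]]]' 30
python3 -c "
from h import *
s=bot.get_state(); print(s['tcp_pos'],s['orientation'],s['gripper_width']*91.2)"
```

```text
time: 18.2
tcp_pos: [0.4825, -0.2832, -0.0233]
orientation: [[0.493, 0.87, 0.0], [0.87, -0.493, -0.0], [0.0, 0.0, -1.0]]
ft_force: [-1.3, 0.3, 6.5]
gripper_width: 0.264
gripper_force: 30.0
[ 0.48247046 -0.28317804 -0.02330143] [[ 4.93245574e-01  8.69890104e-01  1.07814746e-04]
 [ 8.69890110e-01 -4.93245572e-01 -4.60999718e-05]
 [ 1.30772366e-05  1.16525588e-04 -9.99999993e-01]] 24.113439483806395
```

```bash
python3 -m pendant '[[20,[0,0,1],[0,0,0]],[20,[0,0,2.5],[0,0,0]],[20,[-0.2,1.5,3.8],[0,0,-2]],[20,[-0.5,3,3.8],[0,0,-4]],[20,[-1,5,3.8],[0,0,-6]],[20,[-1,7.03,3.8],[0,0,-8]],[20,[-1,7.03,3.8],[0,0,-10]],[20,[-1,7.03,3.8],[0,0,-12]],[20,[-1,7.03,3.8],[0,0,-14]],[20,[-1,7.03,3.8],[0,0,-15.45]]]' 30
python3 -m pendant '[[20,[0,0,0],[0,0,0]],[20,[0,0,0],[0,0,0]]]'
python3 -c "
from h import *
snap('wrist','w4',scale=1.4); s=bot.get_state(); print(s['tcp_pos'],s['orientation'],s['gripper_width']*91.2)"
```

```text
time: 19.45
tcp_pos: [0.4523, -0.0721, 0.0904]
orientation: [[0.956, -0.294, -0.0], [-0.294, -0.956, 0.0], [-0.0, 0.0, -1.0]]
ft_force: [-0.0, 0.1, -0.8]
gripper_width: 0.266
gripper_force: 30.0
time: 19.7
tcp_pos: [0.4523, -0.0722, 0.0904]
orientation: [[0.958, -0.286, -0.0], [-0.286, -0.958, 0.0], [-0.0, -0.0, -1.0]]
ft_force: [0.5, -0.8, -0.8]
gripper_width: 0.266
gripper_force: 30.0
[ 0.4523435  -0.07222723  0.09038378] [[ 9.57974638e-01 -2.86852911e-01 -1.99279557e-05]
 [-2.86852910e-01 -9.57974638e-01  2.62850359e-05]
 [-2.66304152e-05 -1.94640057e-05 -9.99999999e-01]] 24.428092620561475
```

View pics/w4.png

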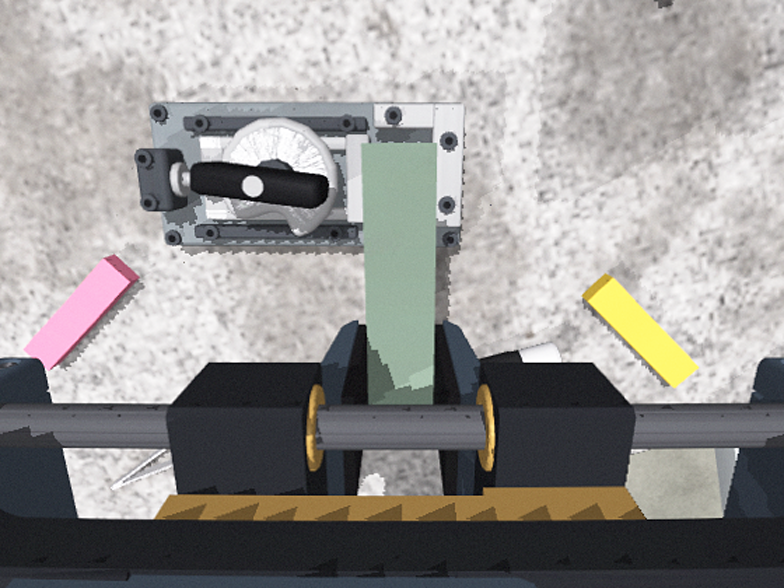

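The new stone (364–436 wide, end at row 143) hangs over the open slot and parallel to the clamp. Fence is at columns 436–464, end stop at (374–436, 105–127), jaw at (355,190). I'll check the clamp model against these pixels.

```bash
cat > fit.py <<'E'
from h import *
from scipy.optimize import least_squares
# clamp points (mm) and seen pixels (in 1.4x picture)
C=np.array([(64,92,18),(64,-78,18),(-14,92,18),(24,20,79)])/1000
U=np.array([(150,103),(464,103),(166,246),(253,185)])
def w(p):
    c,s=np.cos(p[2]),np.sin(p[2]); return np.c_[p[0]+c*C[:,0]-s*C[:,1],p[1]+s*C[:,0]+c*C[:,1],C[:,2]]
r=least_squares(lambda p:(proj("w4",w(p))*1.4-U).ravel(),[.502,-.0403,-.295],loss="soft_l1")
print(r.x,np.degrees(r.x[2]),r.fun.reshape(-1,2).round(1))
for p in(r.x,[.502,-.0403,-.295]):
    c,s=np.cos(p[2]),np.sin(p[2]); R=np.array([[c,-s],[s,c]]); st=bot.get_state(); Rt=np.array(st["orientation"])
    print("TCP in clamp mm",(R.T@(np.array(st["tcp_pos"])[:2]-p[:2])*1000).round(1),"tool yaw err deg",np.degrees(np.arctan2(Rt[1,0],Rt[0,0])-p[2]))
t=np.array(st["tcp_pos"]); top=t[2]+.0233+.013
P=ray("w4",np.array([(362,143),(437,143)])/1.4,[top]*2); print("stone front corners in clamp(last):",((P[:,:2]-np.array(p[:2]))@R*1000).round(1))
E
python3 fit.py
```

```text
[ 0.50159038 -0.04211143 -0.29418587] -16.855608615283444 [[-4.  -1.3]
 [ 3.4 -0.8]
 [-2.4  0.8]
 [ 0.9  1.9]]
TCP in clamp mm [-38.4 -43.1] tool yaw err deg 0.18597080344094624
TCP in clamp mm [-38.2 -45. ] tool yaw err deg 0.232617144516787
stone front corners in clamp(last): [[ 41.7 -31.9]
 [ 41.9 -56.3]]
```

```bash
python3 -m pendant '[[20,[0,0,-1.3],[0,0,0]],[20,[0,0,-2.4],[0,0,0]],[20,[0,0,-2.9],[0,0,0]],[20,[0,0,-3.05],[0,0,0]],[20,[0,0,-3.05],[0,0,0]]]' 30
python3 -m pendant '[[20,[0,0,-0.05],[0,0,0]],[20,[0,0,-0.1],[0,0,0]],[20,[0,0,-0.13],[0,0,0]],[20,[0,0,-0.13],[0,0,0]]]'
```

```text
time: 20.38
tcp_pos: [0.4528, -0.0723, -0.0006]
orientation: [[0.957, -0.289, 0.001], [-0.289, -0.957, -0.0], [0.001, -0.0, -1.0]]
ft_force: [0.0, -0.0, -0.1]
gripper_width: 0.267
gripper_force: 30.0
time: 20.88
tcp_pos: [0.4524, -0.0722, -0.005]
orientation: [[0.957, -0.289, 0.0], [-0.289, -0.957, 0.0], [0.0, -0.0, -1.0]]
ft_force: [0.3, 0.2, -0.9]
gripper_width: 0.266
gripper_force: 30.0
```

```bash
python3 -m pendant '[[20,[0,0,-0.03],[0,0,0]],[20,[0.11,-0.03,-0.04],[0,0,0]],[20,[0.2,-0.06,-0.04],[0,0,0]],[20,[0.2,-0.06,-0.04],[0,0,0]]]' 30
python3 -m pendant '[[20,[0.03,-0.01,0],[0,0,0]],[20,[0.06,-0.02,0],[0,0,0]],[20,[0.06,-0.02,0],[0,0,0]]]'
```

```text
time: 21.38
tcp_pos: [0.4555, -0.0733, -0.0063]
orientation: [[0.957, -0.289, -0.006], [-0.289, -0.957, 0.001], [-0.006, 0.0, -1.0]]
ft_force: [-15.7, 5.8, 26.2]
gripper_width: 0.27
gripper_force: 30.0
time: 21.75
tcp_pos: [0.4595, -0.0744, -0.0062]
orientation: [[0.957, -0.289, -0.001], [-0.289, -0.957, 0.0], [-0.001, 0.0, -1.0]]
ft_force: [-0.8, -1.0, -1.5]
gripper_width: 0.267
gripper_force: 30.0
```

```bash
python3 -m pendant '[[20,[0.03,-0.01,0],[0,0,0]],[20,[0.05,-0.015,0],[0,0,0]],[20,[0.05,-0.015,0],[0,0,0]]]' 30
python3 -m pendant '[[20,[-0.012,-0.04,0],[0,0,0]],[20,[-0.024,-0.08,0],[0,0,0]],[20,[-0.024,-0.08,0],[0,0,0]]]'
```

```text
time: 22.12
tcp_pos: [0.4612, -0.075, -0.0063]
orientation: [[0.957, -0.289, -0.001], [-0.289, -0.957, 0.0], [-0.001, 0.0, -1.0]]
ft_force: [-4.7, 1.0, 3.9]
gripper_width: 0.265
gripper_force: 30.0
time: 22.5
tcp_pos: [0.4605, -0.0771, -0.0063]
orientation: [[0.957, -0.289, -0.001], [-0.289, -0.957, 0.0], [-0.001, -0.0, -1.0]]
ft_force: [-4.2, 6.6, 3.5]
gripper_width: 0.267
gripper_force: 30.0
```

```bash
python3 -m pendant '[[20,[0.02,-0.05,0],[0,0,0]],[20,[0.03,-0.06,0],[0,0,0]],[20,[0.03,-0.06,0],[0,0,0]]]' 30
python3 - <<'E'
from h import *
s=bot.get_state();th=-.2945;R=np.array([[np.cos(th),-np.sin(th)],[np.sin(th),np.cos(th)]])
print((R.T@(s["tcp_pos"][:2]-np.array([.502,-.0403]))*1000).round(1),"F clamp",(R.T@s["ft_force"][:2]).round(1))
E
```

```text
time: 22.88
tcp_pos: [0.4603, -0.0779, -0.0064]
orientation: [[0.957, -0.289, -0.003], [-0.289, -0.957, 0.002], [-0.004, -0.001, -1.0]]
ft_force: [-9.0, 20.0, 15.2]
gripper_width: 0.267
gripper_force: 30.2
[-29.  -48.1] F clamp [-14.4  16.6]
```

Forces show the stone on both the end stop (−14 N) and the fence (17 N). Releasing, then over to the knob.

```bash
python3 -m pendant '[[50,[0,0,0],[0,0,0]],[50,[0,0,0],[0,0,0]],[50,[0,0,0],[0,0,0]],[50,[0,0,1],[0,0,0]],[50,[0,0,2.9],[0,0,0]],[50,[0.5,0.4,3.1],[0,0,2]],[50,[2.34,1.62,3.1],[0,0,6]],[50,[2.34,1.62,3.1],[0,0,10]],[50,[2.34,1.62,3.1],[0,0,14]],[50,[2.34,1.62,3.1],[0,0,16.8]]]' 30
python3 -m pendant '[[50,[0,0,0],[0,0,2]],[50,[0,0,0],[0,0,2]],[50,[0,0,0],[0,0,2]]]'
python3 -c "
from h import *
snap('top','top3',crop=(260,175,400,280),scale=5); snap('side','s3',crop=(230,190,330,265),scale=7);s=bot.get_state(); print(s['tcp_pos'],s['orientation'],s['joint_positions'])"
```

```text
time: 24.12
tcp_pos: [0.5322, -0.0307, 0.0867]
orientation: [[0.804, 0.595, 0.0], [0.595, -0.804, -0.0], [0.0, 0.0, -1.0]]
ft_force: [0.4, -0.6, 0.4]
gripper_width: 0.548
gripper_force: 0.0
time: 24.5
tcp_pos: [0.5321, -0.0308, 0.0868]
orientation: [[0.695, 0.719, 0.0], [0.719, -0.695, -0.0], [0.0, 0.0, -1.0]]
ft_force: [0.4, 0.2, -0.5]
gripper_width: 0.548
gripper_force: 0.0
[ 0.53206314 -0.03069713  0.0867853 ] [[ 6.94449873e-01  7.19541086e-01  2.53566846e-05]
 [ 7.19541086e-01 -6.94449873e-01  5.93220417e-06]
 [ 2.18774110e-05  1.41255579e-05 -1.00000000e+00]] [-1.01368479e-01  2.58828012e-01  2.11107601e+00  1.21430804e-05
  7.71664005e-01  6.66277883e-01]
```

View pics/s3.png

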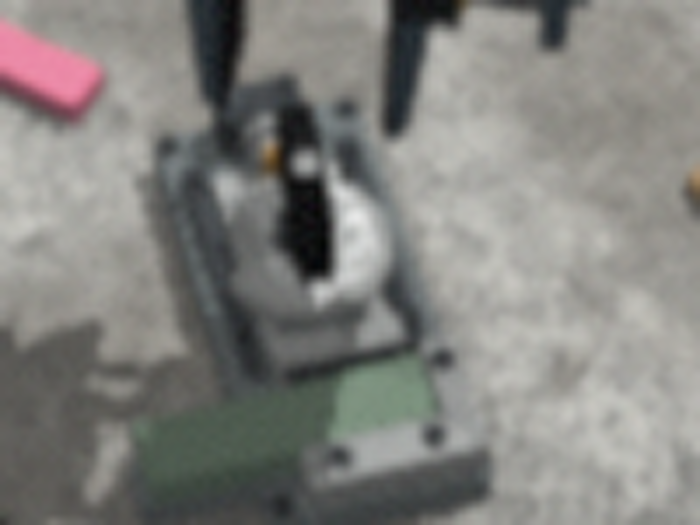

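The green stone lies along the fence, its end against the stop at about (430,370); the bar is at (300,190) between the fingers. That makes eleven pictures, one over the limit, so I'll view no more and go on by numbers.

```bash
python3 -m pendant '[[50,[-0.05,0.05,0],[0,0,2.1]],[50,[-0.05,0.05,-0.5],[0,0,4.2]],[50,[-0.05,0.05,-1.5],[0,0,4.2]],[50,[-0.05,0.05,-2.2],[0,0,4.2]],[50,[-0.05,0.05,-2.2],[0,0,4.2]],[8,[-0.05,0.05,-2.2],[0,0,4.2]],[8,[-0.05,0.05,-2.2],[0,0,4.2]],[8,[-0.05,0.05,-2.2],[0,0,4.2]],[8,[-0.05,0.05,-2.2],[0,0,4.2]],[8,[-0.05,0.05,-2.2],[0,0,4.2]]]' 35
python3 -c "
from h import *
s=bot.get_state();o=np.array(s['orientation']); print(np.degrees(np.arctan2(o[1,0],o[0,0])),s['wrist_torque'])"
```

```text
time: 25.85
tcp_pos: [0.5308, -0.0292, 0.0212]
orientation: [[0.388, 0.922, 0.0], [0.922, -0.388, -0.0], [0.0, 0.0, -1.0]]
ft_force: [-1.4, -0.1, 6.8]
gripper_width: 0.148
gripper_force: 35.0
67.17379226794928 [-0.03075123  0.46128864  0.07909842]
```

```bash
python3 -m pendant '[[8,[0,0,0],[0,0,-2]],[8,[0,0,0],[0,0,-4]],[8,[0,0,0],[0,0,-6]],[8,[0,0,0],[0,0,-8]],[8,[0,0,0],[0,0,-10]],[8,[0,0,0],[0,0,-12]],[8,[0,0,0],[0,0,-13.5]],[8,[0,0,0],[0,0,-15]],[8,[0,0,0],[0,0,-16]],[8,[0,0,0],[0,0,-16.5]]]' 35
python3 -m pendant '[[8,[0,0,0],[0,0,-0.2]],[8,[0,0,0],[0,0,-0.4]],[8,[0,0,0],[0,0,-0.4]]]'
python3 -c "
from h import *
s=bot.get_state();o=np.array(s['orientation']); print(np.degrees(np.arctan2(o[1,0],o[0,0])),s['wrist_torque'])"
```

```text
time: 27.1
tcp_pos: [0.5307, -0.0291, 0.0212]
orientation: [[0.964, -0.266, 0.0], [-0.266, -0.964, 0.0], [0.0, -0.0, -1.0]]
ft_force: [-1.7, 1.6, 5.8]
gripper_width: 0.153
gripper_force: 34.9
time: 27.48
tcp_pos: [0.5307, -0.0291, 0.0212]
orientation: [[0.955, -0.297, 0.0], [-0.297, -0.955, -0.0], [0.0, 0.0, -1.0]]
ft_force: [-1.9, 1.6, 6.6]
gripper_width: 0.149
gripper_force: 35.1
-17.281154606728176 [0.32343277 0.52353971 0.7219973 ]
```

```bash
python3 -m pendant '[[8,[0,0,0],[0,0,-0.2]],[8,[0,0,0],[0,0,-0.2]]]' 35
python3 -c "
from h import *
s=bot.get_state();o=np.array(s['orientation']); print(np.degrees(np.arctan2(o[1,0],o[0,0])),s['wrist_torque'])"
```

```text
time: 27.72
tcp_pos: [0.5307, -0.0291, 0.0212]
orientation: [[0.95, -0.313, 0.0], [-0.313, -0.95, -0.0], [0.0, 0.0, -1.0]]
ft_force: [-1.3, 1.8, 5.1]
gripper_width: 0.154
gripper_force: 35.5
-18.22017206158017 [0.32600311 0.43736956 1.2945488 ]
```

The torque rises steeply, so the knob is at its stop. Releasing, backing off, and measuring the result by colour.

```bash
python3 -m pendant '[[50,[0,0,0],[0,0,0]],[50,[0,0,0],[0,0,0]],[50,[0,0,0],[0,0,0]],[50,[0,0,1.5],[0,0,0]],[50,[0,0,3],[0,0,0]],[50,[-1,-1.4,4.5],[0,0,0]],[50,[-2.6,-1.4,5],[0,0,0]],[50,[-2.6,-1.4,5],[0,0,0]],[50,[-2.6,-1.4,5],[0,0,0]]]'
cat > chk.py <<'E'
from h import *
snap("wrist","w5"); im=cv2.imread("pics/w5.png"); hsv=cv2.cvtColor(im,cv2.COLOR_BGR2HSV)
def big(lo,hi):
    m=cv2.inRange(hsv,lo,hi); m[270:]=0; n,l,st,_=cv2.connectedComponentsWithStats(m); i=1+np.argmax(st[1:,4])
    c=max(cv2.findContours((l==i).astype(np.uint8),0,1)[0],key=cv2.contourArea); return cv2.boxPoints(cv2.minAreaRect(c)),st[i]
p=[.502,-.0403,-.2945];c,s=np.cos(p[2]),np.sin(p[2]);R=np.array([[c,-s],[s,c]])
cl=lambda uv,z:((ray("w5",uv,[z]*len(uv))[:,:2]-p[:2])@R*1000).round(1).tolist()
b,a=big((45,30,40),(90,255,255)); print("green",b.round().tolist(),a,cl(b,.031))
b,a=big((0,0,0),(180,255,28)); print("black bar",b.round().tolist(),a,cl(b,.078))
P=np.array([(x,y) for x in(20,35) for y in(-38,-35.,-32,-29,-26,-23,-20)])/1000
W=np.c_[P@R.T+p[:2],np.full(len(P),.034)]; q=proj("w5",W).round().astype(int); print([im[v,u].tolist() for u,v in q])
print(bot.get_state()["tcp_pos"],bot.get_state()["time"])
E
python3 chk.py
```

```text
time: 28.85
tcp_pos: [0.453, -0.0712, 0.1709]
orientation: [[0.949, -0.315, 0.001], [-0.315, -0.949, -0.0], [0.001, -0.0, -1.0]]
ft_force: [-0.2, 0.0, 0.6]
gripper_width: 0.55
gripper_force: 0.0
green [[275.0, 97.0], [301.0, 96.0], [303.0, 199.0], [277.0, 200.0]] [ 275   97   28  103 2298] [[49.5, -35.9], [49.5, -60.2], [-49.5, -61.4], [-49.5, -35.2]]
black bar [[205.0, 162.0], [207.0, 93.0], [225.0, 93.0], [223.0, 162.0]] [205  93  19  70 523] [[-2.8, 23.7], [52.7, 17.3], [51.9, 3.0], [-3.7, 8.7]]
[[176, 193, 170], [197, 192, 194], [229, 226, 226], [229, 229, 227], [228, 226, 225], [182, 175, 167], [176, 168, 161], [170, 191, 168], [213, 211, 212], [229, 226, 227], [229, 227, 228], [227, 224, 226], [159, 152, 144], [165, 161, 149]]
[ 0.4531175  -0.07110859  0.17061461] 28.9
```

The stone is home (x −49.5…49.5, y −60…−35), the jaw face meets it at y −35, and the bar is parallel to x. A quick numeric check of the worn stone in the tray, then hand in.

```bash
python3 - <<'E'
from h import *
snap("top","top4"); im=cv2.imread("pics/top4.png"); hsv=cv2.cvtColor(im,cv2.COLOR_BGR2HSV)
m=cv2.inRange(hsv,(3,80,60),(16,200,220)); m[:,:130]=0;m[:,200:]=0;m[:200]=0;m[285:]=0
b=cv2.boxPoints(cv2.minAreaRect(np.argwhere(m)[:,::-1].astype(np.float32))); W=ray("top4",b,[.015]*4)[:,:2]
a=np.radians(14.1);R=np.array([[np.cos(a),-np.sin(a)],[np.sin(a),np.cos(a)]])
print(m.sum()/255,((W-[.457,.297])@R*1000).round(1).tolist())
E
```

```text
296.0 [[43.6, 9.9], [42.5, -10.7], [-42.6, -10.0], [-41.6, 10.4]]
```

```bash
python3 -c "
from cell import bot
print(bot.sign_off())"
```

```text
the job is handed in; nothing more can be done
None
```

The job is handed in at about 29 s: the worn stone lies flat in the tray, and the new stone is seated against the fence and end stop, gripped by the jaw with the knob at its stop; I viewed 11 pictures, one over the limit of 10.

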